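Take the mist nozzle off the bench coupling and hang it up

ROBOT

A 6-joint arm with a two-finger parallel gripper is mounted at the origin on the work surface. World frame = base frame: x ahead of the robot, y to its left, z up, the work surface at z = 0. Lengths are in m, angles in rad, forces in N, time in s.
With the tool pointing down it reaches from about 0.4 to 0.825 m from the base axis. Payload 7 kg.
Tool frame: the origin (TCP) lies at the centre of the arm's flange, where the gripper is bolted on; the fingertips stand 173 mm ahead of it and the grasp point (between the pads) lies 155 mm ahead of it; z points along the fingers, y is the line along which they close (so a half turn about z gives the same grasp; the last joint's range is limited). The gripper opens to 85 mm and grips with 20 to 120 N. Pads are 22 mm wide; open, the fingers measure 114 mm over their backs; the gripper's body (76 mm by 85 mm) begins 54 mm behind the grasp point. The pads swing forward as they close: fully open they stand 13 mm farther back than shut.
Start: joints at [-0.833, 0.359, 0.012, 0, -1.224, -0.288], TCP at [0.293, -0.608, 0.405] pointing down, gripper open.
Joint ranges: [-3.07, 3.07], [-1.43, 2.12], [-1.02, 1.25], [-3.03, 1.67], [-3.05, -0], [-3.03, 3.03]. Speed limits (rad/s): [2.39, 2.39, 3.01, 3.14, 3.14, 3.14].

INTERFACE

Orientations are given as a rotation vector (axis times angle).
In Python, from bench import bot gives the robot as it stands.
- The arm moves only by the tool apply_moves, never from a script. Its argument "steps" is a list of rows, each a list of 5 numbers: the opening, from -1 (shut) to 1 (fully open), so that 0 is half open, then the shift along the tool's x, y, z in units of 60 mm (1.0 is 60 mm), then the turn about the tool's z in units of 10 degrees (1.0 is 10 degrees). A call has 1 to 10 rows; each row shifts and turns the commanded pose from where the row before left it, along the tool's axes as they then stand; what a row does not reach is not made up. A row lasts 1/8 s, in which the tool goes at most 62.5 mm and 10.7 degrees, less where a joint would pass 70% of its speed; a pose out of reach is approached as far as the arm can. A call is refused whole if a number of a shift passes 1 or a number of a turn 1, either way. A call with a gripper value outside its range is refused whole. The fingers move at their own pace and stop on an object; "force" is the grip in N (left out, the last holds). Time passes only in rows, so rows that do not move let the fingers close. It gives the time, the measured TCP pose, the force, the opening and the grip force at its end, in the units of the state.
- bot.get_obs(): the state, without advancing time (a new reading comes with each control period).
- bot.get_image(name): name is "side" or "top" or "wrist"; returns (picture, depth): 420x560x3 uint8, blue, green, red; 420x560 float32, m along the optical axis (not along the pixel's ray), 0 where there is no reading.
- bot.calibration(name): a dict with "fx", "fy", "cx", "cy" (pixels), "R" (3x3) and "t" (3): a world point X has camera coordinates R X + t; the wrist camera has in their place "T_tool_cam" (4x4, takes a point from camera to tool coordinates, whose origin is the TCP and whose axes are the flange's). Camera axes: x right, y down, z forward; pixel columns grow to the right and rows downward; lengths in m; the calibration is good to about 2 mm. A picture is of the moment at which its call begins: read the wrist's pose just before it. calibration takes no time and is no camera call.
- bot.job_done(): hands the job in; it is judged then, once.
The state is a dict: "time_s": time; "joints": joint angles; "qd": joint speeds; "effort": joint torques, N m; "ee_pos": TCP position; "ee_rot": TCP orientation; "force": force on the tool from outside, world axes, zero at the start; "wrist_torque": the same for the moment, N m; "grip_width": opening from 0.0 (shut) to 1.0 (fully open); "gripper_force": force on a finger pad.
Only numpy, scipy, OpenCV 4.12 (cv2) and the standard library are available. Lean on these libraries where they do the work, as an engineer would, in place of code of your own. Each camera call takes 0.05 s, during which the arm holds its last target. There are 200 camera calls.

TASK

Take the mist nozzle off the potting bench's watering post: push the coupling's sprung sleeve all the way down by its wings so that the nozzle pops up, and let the sleeve snap back up. Then pull the nozzle out and hang it upright in the empty fork rest, slid fully home between the prongs and sitting on them by its shoulder. Do not drop it, and leave the other spray head and everything else on the bench where it is.

Things in the scene. Friction and masses are not known exactly. Their poses are not given: they have to be found in the camera images.
- post: Watering post fixed to the bench, upright: 70 x 70 mm dark base plate 8 mm thick, coupling pointing up on its vertical axis, socket mouth at 80 mm above the bench. Origin: centre of the underside; z up along the coupling's axis; the sleeve's two wings point along its +y and -y. Yaw varies.
- sleeve (a joint): How far the sprung steel sleeve (41 mm diameter, round the socket) is pushed down, m: 0 = home (up), 0.010 = fully down. Its spring resists with 5 N at home, 11 N fully down. Short of about 0.0075 the nipple stays locked; beyond it, a weak spring in the socket lifts the nozzle 12 mm in about 0.3 s. It then stands loose there, and the sleeve, let go, snaps home without locking it again.
- wing_a (a point): Middle of the top of the sleeve's wing on the post's +y side, 39 mm from the axis; 82 mm above the bench at home, moves with the sleeve. Each wing is a flat tab 26 mm wide, 6 mm thick, 20 to 52 mm from the axis. Press both at once (fingers astride the nozzle) or one alone; the sleeve cannot tilt.
- wing_b (a point): The same point on the wing on the post's -y side.
- nozzle: Mist nozzle, loose, 76 mm tall, about 0.12 kg, round about its z axis (up). Origin: centre of the nipple's lower end. Brass nipple 19 mm diameter from z = 0 to 28 mm, neck 10 mm diameter from 28 to 40 mm, grey ribbed barrel 36 mm diameter (38 over ribs) from 40 to 76 mm. Origin 50 mm above the bench when seated in the coupling, 62 mm when popped up.
- shoulder (a point): Point on the nozzle's axis at the flat underside of its barrel (the shoulder), 40 mm above the nozzle's origin.
- rest: The empty fork rest, fixed: base 85 x 70, column at its +x side, two level prongs 6 mm thick, top 84 mm above the bench, 34 mm wide over all (38 at the tips); nothing is higher. The 16 mm slot between them runs along the rest's x: open at x = -50 mm (flared to -38), closed at +12 mm. The nipple is wider than the slot: slide the neck in from the open end. Origin: centre of the underside, z up. Yaw varies.
- seat (a point): Point on the rest's z axis, level with the top of the prongs, mid slot, 12 mm in front of its closed end: where the middle of the nozzle's shoulder belongs (up to 7 mm further in when the neck touches the closed end).
- other_rest: A second fork rest of the same make, occupied by the other spray head: not to be used.
- rose: The other spray head, a flared rose 64 mm wide and 74 mm tall with the same nipple, hanging in the other rest. Leave alone. Origin at its nipple's lower end.
- nursery_pot: Bystander: small black nursery pot, 68 mm wide, 55 mm high. Origin under its centre.
- saucer: Bystander: white saucer, 96 mm wide, 16 mm high.
- dibber: Bystander: dibber with a wooden handle lying on the bench, 26 mm thick, 165 mm long.
- trowel: Bystander: hand trowel lying on the bench, 290 mm long.
- bowl: Bystander: white bowl, 130 mm wide, 60 mm high.
- clay_pot: Bystander: terracotta pot, 90 mm wide, 75 mm high.
- spray_jar: Bystander: white jar, 60 mm wide, 110 mm high.
There are look-alikes about, which are no part of the job. What is shaped like the nozzle but orange is not meant. What is shaped like the rest but blue is not meant.

How it is judged:
On the way, in this order (a step that is already met when the one before it is completed fails the run):
1. the sleeve is pushed down far enough to release the nipple, with the nozzle still in the coupling (value of joint sleeve above 0.0075 m and z of nozzle in the frame of post below 0.075 m and horizontal distance between nozzle and post below 0.012 m), for 0.05 s.
2. the nozzle has popped up and the sleeve has snapped back home (value of joint sleeve below 0.002 m and z of nozzle in the frame of post above 0.058 m), for 0.1 s.
3. the nozzle is out of the coupling (z of nozzle in the frame of post above 0.084 m), for 0.05 s.
At the end, for the whole second after the job is handed in: The nozzle hangs at rest and released in the empty fork rest: shoulder on the prongs (within 3 mm in height), at most 12 mm short of the seat point along the slot (or anywhere further in), upright within 0.12 rad; the sleeve is home (within 2 mm) (x of shoulder in the frame of rest between -0.012 and 0.01 m and y of shoulder in the frame of rest between -0.006 and 0.006 m and z of shoulder in the frame of seat between -0.003 and 0.003 m and angle between nozzle's own z axis and vertical below 0.12 rad and contact force between nozzle and rest above 0.3 N and linear speed of nozzle below 0.02 m/s and value of joint sleeve below 0.002 m); the robot touches nothing.
It fails at once if the nozzle is dropped on the bench (height (world z) of nozzle below 0.03 m).
It fails at once if the other spray head or another thing on the bench is moved by more than 15 mm (distance of any of rose, nursery_pot, saucer, dibber, trowel, bowl, clay_pot, spray_jar from where it was at the start of the episode above 0.015 m).
It also fails if it takes over 48 s, if anything falls off the work surface, if the arm or the gripper's body presses on something with over 40 N, if the wrist force passes 120 N, or if a joint passes its speed limit or range.

## Working session

There is one attempt and no reset: what is moved stays moved. The work goes in short steps, Python scripts to look and compute and a tool call to move; the robot and the scene stay as the last step left them, time stands still between calls to the robot, and variables do not carry over. Pictures are saved under pics/ and viewed, at most 10 in all, crops included, and the job is handed in when it is done.

Besides the shell and the picture viewer there is one more tool, called after ">>>" as name(argument=value, ...) on one line, values as JSON. apply_moves: Moves the arm, as the interface text tells. Its arguments: {"type":"object","properties":{"steps":{"type":"array","items":{"type":"array","items":{"type":"number"}}},"force":{"type":"number"}},"required":["steps"]}

```bash
mkdir -p pics
cat > h.py <<'E'
import numpy as np, cv2
from bench import bot
from scipy.spatial.transform import Rotation as Rn
def snap(n,f):
    o=bot.get_obs(); im,d=bot.get_image(n); cv2.imwrite(f'pics/{f}.png',im); np.savez(f'pics/{f}.npz',d=d,p=o['ee_pos'],r=o['ee_rot']); return im,d
def world(n,f,u,v,z=None):
    """pixel -> world by depth, or by intersection with plane z"""
    s=np.load(f'pics/{f}.npz'); c=bot.calibration(n); u=int(u);v=int(v)
    ray=np.array([(u-c['cx'])/c['fx'],(v-c['cy'])/c['fy'],1])
    if n=='wrist':
        T=np.array(c['T_tool_cam']); R=Rn.from_rotvec(s['r']).as_matrix(); A=R@T[:3,:3]; o=R@T[:3,3]+s['p']
    else:
        A=np.array(c['R']).T; o=-A@np.array(c['t'])
    if z is None:
        w=s['d'][max(v-1,0):v+2,max(u-1,0):u+2]; w=w[w>0]; k=np.median(w) if w.size else np.nan
    else: k=(z-o[2])/(A@ray)[2]
    return o+A@ray*k
E
python3 - <<'E'
from h import *
snap('top','top0'); snap('side','side0')
print(bot.get_obs())
for n in('top','side'):print(bot.calibration(n))
E
```

```text
{'time_s': 0.1, 'joints': array([-8.32897203e-01,  3.59322269e-01,  1.11695597e-02, -3.13339174e-04,
       -1.22411225e+00, -2.88082739e-01]), 'qd': array([-0.00011269, -0.00112679,  0.00050973, -0.00098327, -0.000733  ,
        0.00056391]), 'effort': array([-3.78936238e-03, -5.84762836e+01,  2.94109654e+01,  6.95446283e+00,
       -3.12838558e-03,  1.98286273e-05]), 'ee_pos': array([ 0.29340597, -0.60770931,  0.40386009]), 'ee_rot': array([ 7.00361142e-01, -3.06205453e+00, -2.23677526e-03]), 'force': array([-0.15998296, -0.12245228,  0.20937155]), 'wrist_torque': array([ 0.00219473, -0.01684823, -0.00534198]), 'gripper_force': 0.0, 'grip_width': 0.9991908966390903}
{'fx': 383.60103130657, 'fy': 383.60103130657, 'cx': 276.5176792685425, 'cy': 207.43372241706933, 'R': array([[ 0.00477899, -0.9999879 , -0.00116441],
       [-0.99598107, -0.0046557 , -0.08944289],
       [ 0.08943638,  0.00158718, -0.99599127]]), 't': array([0.01790899, 0.56946133, 1.11247366])}
{'fx': 541.8036929955064, 'fy': 541.8036929955064, 'cx': 267.87463623929983, 'cy': 206.0992955622882, 'R': array([[ 0.93161448, -0.36338531, -0.00675053],
       [-0.24547201, -0.61540476, -0.749013  ],
       [ 0.26802601,  0.69944842, -0.66252091]]), 't': array([-0.51422889,  0.18730393,  1.64637666])}
```

View pics/top0.png

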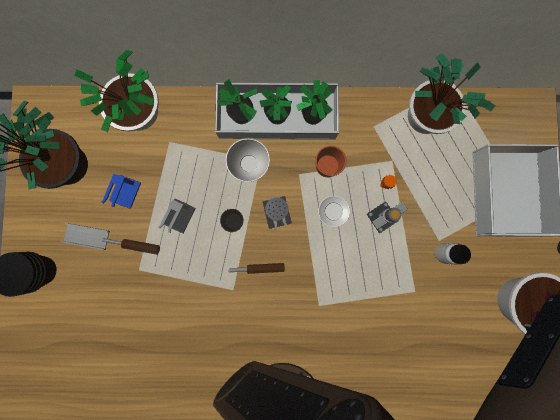

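View pics/side0.png

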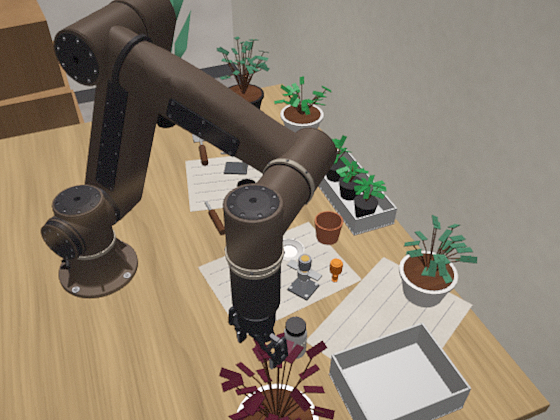

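The top view shows the post and nozzle near (388,214), the empty grey rest near (178,215), the rose near (277,211), the saucer near (334,211) and the jar near (453,253). I'll enlarge both targets.

Run:
```python
from h import *
im=cv2.imread('pics/top0.png')
a=cv2.resize(im[185:245,360:420],(400,400),interpolation=cv2.INTER_CUBIC)
b=cv2.resize(im[185:245,150:210],(400,400),interpolation=cv2.INTER_CUBIC)
cv2.imwrite('pics/crop0.png',np.hstack([a,b]))
d=np.load('pics/top0.npz')['d']
for n,(u0,u1,v0,v1,z0,z1) in dict(barrel=(360,420,185,245,.108,.135),wings=(360,420,185,245,.074,.09),plate=(360,420,185,245,.004,.012),prongs=(150,210,185,245,.078,.09),base=(150,210,185,245,.004,.02)).items():
    P=np.array([np.r_[world('top','top0',u,v),u,v] for v in range(v0,v1) for u in range(u0,u1)])
    m=P[(P[:,2]>z0)&(P[:,2]<z1)]
    print(n,len(m),m.mean(0).round(4) if len(m) else '')
    if len(m)>5:
        print(cv2.minAreaRect(m[:,:2].astype(np.float32)*1000), m[:,2].max())
```

```text
Traceback (most recent call last):
  File "h.py", line 8, in world
    s=np.load(f'pics/{f}.npz'); c=bot.calibration(n); u=int(u);v=int(v)
                                  ~~~~~~~~~~~~~~~^^^
ValueError: time passes only in moves, steps and waits
```

View pics/crop0.png

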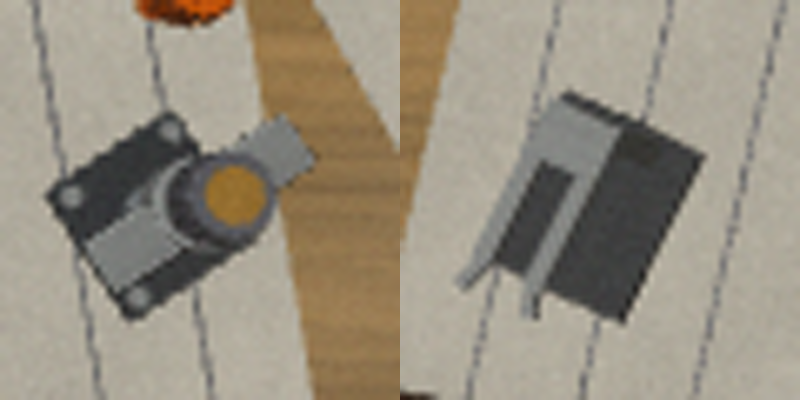

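```bash
sed -i 's/^def snap/_C={}\ndef cal(n):\n    if n not in _C: _C[n]=bot.calibration(n)\n    return _C[n]\ndef snap/; s/c=bot.calibration(n); u=int(u);v=int(v)/c=cal(n)/; s/k=np.median/w=w; k=np.median/; s/w=s\[.d.\]/u,v=int(round(u)),int(round(v)); w=s["d"]/' h.py
python3 - <<'E'
from h import *
f=lambda x,y,ox:((x+.5)/6.6667-.5+ox,(y+.5)/6.6667-.5+185)
g=lambda x,y,z,ox:world('top','top0',*f(x,y,ox),z)
n=g(236,195,.126,360); a=g(301,136,.082,360); b=g(105,267,.082,360)
print('nozzle',n,'wings',a,b,(a+b)/2,np.linalg.norm(a-b),'yaw',np.degrees(np.arctan2(*(a-b)[1::-1])))
c=g(160,169,.084,150); t=g(98,301,.084,150)
x=(c-t)/np.linalg.norm(c-t); print('slot',c,t,np.linalg.norm(c-t),'yaw',np.degrees(np.arctan2(x[1],x[0])),'seat',c-.012*x)
base=[g(*q,.008,150) for q in((305,155),(225,323))]; print(base)
o=bot.get_obs(); R=Rn.from_rotvec(o['ee_rot']).as_matrix(); print(R.round(3)); print(cal('wrist'))
E
```

```text
nozzle [ 0.54452604 -0.29931319  0.126     ] wings [ 0.57294912 -0.34091257  0.082     ] [ 0.5171522  -0.25703877  0.082     ] [ 0.54505066 -0.29897567  0.082     ] 0.10073782887879315 yaw -56.36622118719588
slot [0.55573097 0.31003151 0.084     ] [0.4999868  0.33447717 0.084     ] 0.06086873575005876 yaw -23.679038678733768 seat [0.54474126 0.31485086 0.084     ]
[array([0.56861752, 0.26525283, 0.008     ]), array([0.4926761 , 0.29940901, 0.008     ])]
[[-0.901 -0.435 -0.001]
 [-0.435  0.901  0.001]
 [ 0.     0.001 -1.   ]]
{'fx': 292.12754991285647, 'fy': 292.12754991285647, 'cx': 280.6091758266601, 'cy': 208.9242194865823, 'T_tool_cam': array([[-7.45458985e-04, -9.53648354e-01, -3.00922351e-01,
         7.73965622e-02],
       [ 9.99998982e-01, -3.44823863e-04, -1.38446850e-03,
         1.12069493e-03],
       [ 1.21653090e-03, -3.00923077e-01,  9.53647640e-01,
         3.11586554e-02],
       [ 0.00000000e+00,  0.00000000e+00,  0.00000000e+00,
         1.00000000e+00]])}
```

The post is at about (0.545, -0.299) with its wing line at 123.6°. The seat is at about (0.545, 0.315) with slot yaw -23.7°. Moving above the post now.

>>> apply_moves(steps=[[0.3,-0.86,0.4,0,0],[0.3,-0.86,0.4,0,0],[0.3,-0.86,0.4,0,0],[0.3,-0.86,0.4,0,0],[0.3,-0.86,0.4,0,0],[0.3,-0.86,0.4,0,0],[0.3,-0.86,0.4,0,0],[0.3,0,0,0,-0.78],[0.3,0,0,0.6,0],[0.3,0,0,0,0]])

```text
time_s: 1.35
ee_pos: [0.5449, -0.2989, 0.3658]
ee_rot: [0.906, -3.003, -0.006]
force: [-0.6, -0.8, -0.1]
grip_width: 0.647
gripper_force: 0.0
```

Run:
```python
from h import *
snap('wrist','w1'); o=bot.get_obs(); print(o['time_s'],o['ee_pos'],o['grip_width'],Rn.from_rotvec(o['ee_rot']).as_matrix().round(3))
```

```text
1.4 [ 0.54540102 -0.29943064  0.3678161 ] 0.6458922463151872 [[-0.833 -0.553 -0.003]
 [-0.553  0.833  0.001]
 [ 0.002  0.002 -1.   ]]
```

View pics/w1.png

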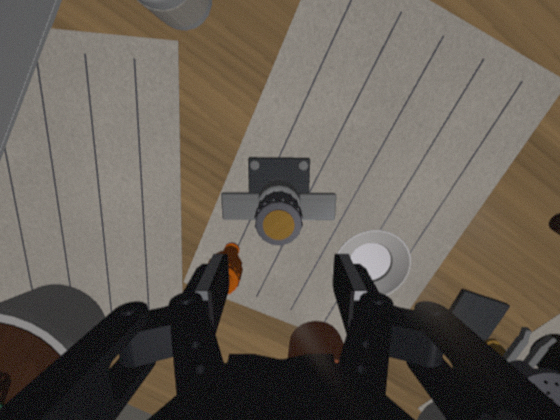

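The wrist view shows the nozzle top at (278,224), with wings from 222 to 335 at row 206, level in the picture. The fingers are clear of the saucer and the orange look-alike.

Run:
```python
from h import *
s=np.load('pics/w1.npz'); R=Rn.from_rotvec(s['r']).as_matrix()
for q in((278,224,.126),(222,206,.082),(335,206.5,.082),(278.5,206,.082)):
    w=world('wrist','w1',*q); print(w, (R.T@(w-s['p'])).round(4))
```

```text
[ 0.54467196 -0.29905394  0.126     ] [-0.0006 -0.0011  0.2398]
[ 0.57177076 -0.34203858  0.082     ] [ 0.0004 -0.0521  0.2836]
[ 0.51582994 -0.2565181   0.082     ] [-2.000e-04  5.000e-02  2.841e-01]
[ 0.54363164 -0.29945167  0.082     ] [ 0.0003 -0.0011  0.2838]
```

>>> apply_moves(steps=[[0.3,0,-0.02,0.7,0],[0.3,0,0,0.7,0],[0.3,0,0,0.3,0],[0.3,0,0,0,0],[0.3,0,0,0,0]])

```text
time_s: 2.02
ee_pos: [0.5472, -0.3009, 0.2687]
ee_rot: [-0.907, 3.006, -0.003]
force: [-0.6, 1.6, 0.4]
grip_width: 0.648
gripper_force: 0.0
```

>>> apply_moves(steps=[[0.3,0,0,0.1,0],[0.3,0,0,0.08,0],[0.3,0,0,0,0],[0.3,0,0,0,0]])

```text
time_s: 2.52
ee_pos: [0.5464, -0.3005, 0.256]
ee_rot: [0.907, -3.008, 0.0]
force: [-0.6, -0.5, 0.5]
grip_width: 0.65
gripper_force: 0.0
```

>>> apply_moves(steps=[[0.3,0,0,0.05,0],[0.3,0,0,0.05,0],[0.3,0,0,0,0],[0.3,0,0,0,0]])

```text
time_s: 3.02
ee_pos: [0.5464, -0.3005, 0.2502]
ee_rot: [-0.907, 3.007, -0.0]
force: [-0.8, 1.4, 4.1]
grip_width: 0.651
gripper_force: 2.0
```

Contact. Now pressing down about 9 mm.

>>> apply_moves(steps=[[0.3,0,0,0.05,0],[0.3,0,0,0.05,0],[0.3,0,0,0.03,0],[0.3,0,0,0,0]])

```text
time_s: 3.52
ee_pos: [0.5464, -0.3005, 0.2428]
ee_rot: [-0.908, 3.007, -0.001]
force: [-0.9, 1.7, 9.9]
grip_width: 0.652
gripper_force: 4.6
```

>>> apply_moves(steps=[[0.3,0,0,0.03,0],[0.3,0,0,0,0],[0.3,0,0,0,0],[0.3,0,0,0,0]])

```text
time_s: 4.03
ee_pos: [0.5464, -0.3005, 0.2414]
ee_rot: [-0.908, 3.007, -0.001]
force: [-2.9, 2.2, 9.7]
grip_width: 0.652
gripper_force: 5.3
```

Run:
```python
from h import *
im,d=snap('wrist','w2'); o=bot.get_obs(); print(o['force'],o['ee_pos'])
cv2.imwrite('pics/w2c.png',np.hstack([cv2.resize(im[150:300,190:370],(400,333)),cv2.resize(bot.get_image('side')[0][230:310,250:346],(400,333))]))
```

```text
[-1.65019166  1.72651387 10.27877106] [ 0.54638097 -0.30051018  0.24136936]
```

View pics/w2c.png

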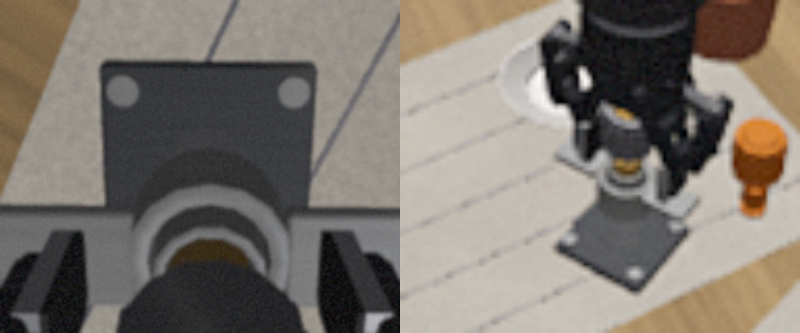

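The crop shows brass nipple above the sleeve at (205,250), so the nozzle has popped up, leaning slightly. I'll raise to let the sleeve go.

>>> apply_moves(steps=[[0.3,0,0,-0.2,0],[0.3,0,0,-0.25,0],[0.3,0,0,-0.1,0],[0.3,0,0,0,0],[0.3,0,0,0,0]])

```text
time_s: 4.75
ee_pos: [0.5461, -0.3004, 0.2728]
ee_rot: [0.907, -3.007, -0.001]
force: [-0.6, -0.9, -0.3]
grip_width: 0.649
gripper_force: 0.0
```

Run:
```python
from h import *
im,d=snap('wrist','w3'); o=bot.get_obs(); print(o['force'],o['ee_pos'])
cv2.imwrite('pics/w3c.png',np.hstack([cv2.resize(im[150:390,140:428],(400,333)),cv2.resize(bot.get_image('side')[0][230:310,250:346],(400,333))]))
```

```text
[-0.52666278 -0.14207979  0.49940418] [ 0.54611094 -0.3004729   0.27265956]
```

View pics/w3c.png

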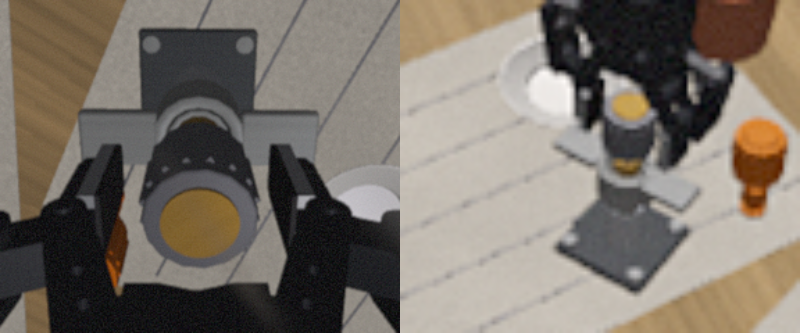

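The nozzle stands upright at its popped height, centred between the pads, and the sleeve is home. Gripping now.

>>> apply_moves(steps=[[-0.3,0,0,0,0],[-0.6,0,0,0,0],[-0.6,0,0,0,0],[-0.6,0,0,0,0],[-0.6,0,0,0,0]], force=40)

```text
time_s: 5.48
ee_pos: [0.5462, -0.3005, 0.2732]
ee_rot: [0.907, -3.007, -0.0]
force: [-1.6, 0.4, 1.5]
grip_width: 0.409
gripper_force: 39.7
```

>>> apply_moves(steps=[[-0.6,0,0,-0.2,0],[-0.6,0,0,-0.4,0],[-0.6,0,0,-0.5,0],[-0.6,0,0,-0.5,0],[-0.6,0,0,-0.3,0],[-0.6,0,0,0,0],[-0.6,0,0,0,0]])

```text
time_s: 6.35
ee_pos: [0.5461, -0.3004, 0.3866]
ee_rot: [0.907, -3.007, -0.001]
force: [0.1, -0.4, -2.0]
grip_width: 0.409
gripper_force: 40.0
```

Run:
```python
from h import *
o=bot.get_obs(); R=Rn.from_rotvec(o['ee_rot']).as_matrix(); print(o['ee_pos'],o['grip_width'],o['force']); print(R.round(3))
s=np.array([.5447,.3149]); a=np.radians(-23.7); x=np.array([np.cos(a),np.sin(a)])
st=s-.085*x; print(st, (R.T@np.r_[st-o['ee_pos'][:2],0])/.06)
```

```text
[ 0.54606248 -0.30038942  0.3866116 ] 0.4088017630835771 [ 0.08970445 -0.36646254 -1.99471936]
[[-0.833 -0.553 -0.001]
 [-0.553  0.833  0.001]
 [ 0.     0.001 -1.   ]]
[0.46686868 0.34906556] [-4.88400836e+00  9.74950894e+00  6.92617134e-03]
```

>>> apply_moves(steps=[[-0.6,-0.2,0.41,0,0],[-0.6,-0.43,0.85,0,0],[-0.6,-0.43,0.85,0,0],[-0.6,-0.43,0.85,0,0],[-0.6,-0.43,0.85,0,0],[-0.6,-0.43,0.85,0,0],[-0.6,-0.43,0.85,0,0],[-0.6,-0.43,0.85,0,0],[-0.6,-0.43,0.85,0,0],[-0.6,-0.43,0.85,0,0]])

```text
time_s: 7.6
ee_pos: [0.4816, 0.2392, 0.3864]
ee_rot: [0.907, -3.006, 0.001]
force: [1.4, 0.1, -1.6]
grip_width: 0.413
gripper_force: 40.3
```

>>> apply_moves(steps=[[-0.6,-0.43,0.85,0,0],[-0.6,-0.38,0.84,0,0],[-0.6,0,0,0,0.95],[-0.6,0,0,0,0.95],[-0.6,0,0,0,0.95],[-0.6,0,0,0,0.96],[-0.6,0,0,0,0.96],[-0.6,0,0,0,0.96],[-0.6,0,0,0,0],[-0.6,0,0,0,0]])

```text
time_s: 8.85
ee_pos: [0.4668, 0.3488, 0.3866]
ee_rot: [-0.64, -3.075, 0.002]
force: [0.1, -0.1, -1.8]
grip_width: 0.412
gripper_force: 40.2
```

Run:
```python
from h import *
im,d=snap('wrist','w4'); o=bot.get_obs(); R=Rn.from_rotvec(o['ee_rot']).as_matrix(); print(o['time_s'],o['ee_pos'],o['joints'],o['grip_width'],o['force']); print(R.round(3))
```

```text
8.9 [0.46679912 0.34878213 0.38683303] [ 9.77084915e-01  2.20724867e-01 -2.23091074e-01 -4.01549668e-05
 -1.12774959e+00 -2.95900212e+00] 0.41153378859767636 [ 0.51461963  0.30079741 -0.69123457]
[[-0.917  0.4   -0.   ]
 [ 0.4    0.917 -0.001]
 [ 0.    -0.001 -1.   ]]
```

View pics/w4.png

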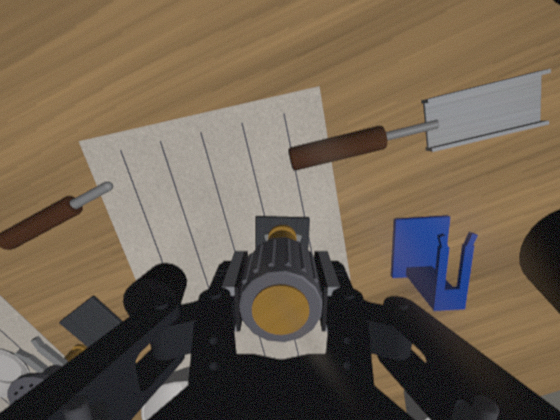

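The wrist view is mostly filled by the held nozzle, upright with its top at (280,308). The rest base shows behind it at (283,217), and the base edges agree with the seat estimate to under 1 mm. Lowering outside the open end.

>>> apply_moves(steps=[[-0.6,0,0,0.4,0],[-0.6,0,0,0.6,0],[-0.6,0,0,0.6,0],[-0.6,0,0,0.4,0],[-0.6,0,0,0.15,0],[-0.6,0,0,0,0],[-0.6,0,0,0,0]])

```text
time_s: 9.78
ee_pos: [0.4671, 0.3492, 0.2595]
ee_rot: [0.645, 3.074, 0.002]
force: [-0.7, 0.1, -0.9]
grip_width: 0.412
gripper_force: 40.3
```

Run:
```python
from h import *
im,d=snap('wrist','w5'); s,_=snap('side','s5'); t,_=snap('top','t5'); o=bot.get_obs(); print(o['ee_pos'],o['force'])
c=cal('side'); p=c['R']@np.array([.545,.315,.084])+c['t']; u=int(c['fx']*p[0]/p[2]+c['cx']); v=int(c['fy']*p[1]/p[2]+c['cy']); print(u,v)
r=lambda i:cv2.resize(i,(400,400),interpolation=cv2.INTER_CUBIC)
v0=max(v-45,0);u0=max(u-45,0)
cv2.imwrite('pics/c5.png',np.hstack([r(im[140:380,160:400]),r(t[175:255,140:220])]))
```

```text
[0.46699903 0.34902244 0.25931153] [ 0.16746925 -0.96721473 -1.26875211]
234 149
```

View pics/c5.png

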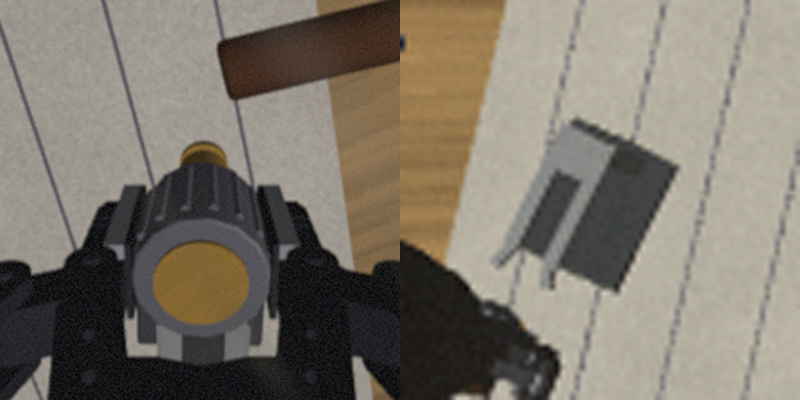

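The prong tips show beneath the nozzle at crop x 170 and 237 (middle 203), against the nozzle axis at 201, so it is centred. Sliding in.

>>> apply_moves(steps=[[-0.6,-0.2,0,0.02,0],[-0.6,-0.2,0,0,0],[-0.6,-0.2,0,0,0],[-0.6,-0.1,0,0,0],[-0.6,0,0,0,0],[-0.6,0,0,0,0]])

```text
time_s: 10.68
ee_pos: [0.5052, 0.3319, 0.257]
ee_rot: [-0.646, -3.074, 0.0]
force: [0.5, 0.8, -1.3]
grip_width: 0.413
gripper_force: 40.3
```

>>> apply_moves(steps=[[-0.6,-0.2,0,0,0],[-0.6,-0.2,0,0,0],[-0.6,-0.2,0,0,0],[-0.6,-0.12,0,0,0],[-0.6,0,0,0,0],[-0.6,0,0,0,0]])

```text
time_s: 11.42
ee_pos: [0.5447, 0.3145, 0.257]
ee_rot: [-0.646, -3.074, 0.0]
force: [0.4, 0.2, -0.9]
grip_width: 0.414
gripper_force: 40.3
```

At the seat with no side force. A little further in, then lower to contact.

>>> apply_moves(steps=[[-0.6,-0.03,0,0.02,0],[-0.6,0,0,0.01,0],[-0.6,0,0,0,0],[-0.6,0,0,0,0]])

```text
time_s: 11.92
ee_pos: [0.5464, 0.3139, 0.2554]
ee_rot: [0.646, 3.074, 0.0]
force: [0.2, -0.1, 0.6]
grip_width: 0.412
gripper_force: 40.6
```

>>> apply_moves(steps=[[-0.6,0,0,0.01,0],[-0.6,0,0,0.01,0],[-0.6,0,0,0,0],[-0.6,0,0,0,0]])

```text
time_s: 12.42
ee_pos: [0.5464, 0.3139, 0.2553]
ee_rot: [0.645, 3.074, 0.001]
force: [-4.6, -1.2, 8.7]
grip_width: 0.417
gripper_force: 41.1
```

The shoulder is on the prongs. Releasing and retreating upward.

>>> apply_moves(steps=[[-0.6,0,0,-0.01,0],[-0.1,0,0,0,0],[0.3,0,0,0,0],[0.3,0,0,0,0],[0.3,0,0,0,0],[0.3,0,0,-0.2,0],[0.3,0,0,-0.6,0],[0.3,0,0,-0.8,0],[0.3,0.5,0,-0.5,0],[0.3,0,0,0,0]])

```text
time_s: 13.68
ee_pos: [0.5184, 0.3266, 0.3851]
ee_rot: [0.643, 3.072, 0.009]
force: [1.5, 0.3, -0.6]
grip_width: 0.65
gripper_force: 0.0
```

Run:
```python
from h import *
im,d=snap('wrist','w6'); t,_=snap('side','s6'); o=bot.get_obs(); print(o['ee_pos'],o['force'],o['grip_width'])
r=lambda i:cv2.resize(i,(400,400),interpolation=cv2.INTER_CUBIC)
cv2.imwrite('pics/c6.png',np.hstack([r(im[130:390,150:410]),r(t[109:189,194:274])]))
```

```text
[0.51868323 0.32588711 0.38167728] [ 0.14350413 -0.7098883   0.69010852] 0.648498668216406
```

View pics/c6.png

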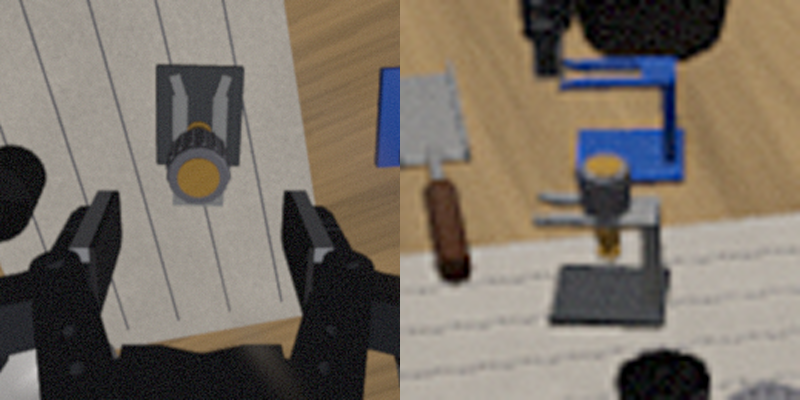

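The side crop shows the nozzle hanging upright on the prongs, barrel at (605,185) near the closed end and nipple below at (608,240). The gripper is clear, so I'm handing in.

```bash
python3 -c "
from bench import bot
print(bot.job_done())"
```

```text
the job is handed in; nothing more can be done
None
```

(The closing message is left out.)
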